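# Refit the battery cover of a portable loudspeaker

## Robot

A 7-joint arm with a two-finger parallel gripper is mounted at the origin on the work surface. World frame = base frame: x ahead of the robot, y to its left, z up, the work surface at z = 0. Lengths are in m, angles in degrees, forces in N, time in s.
With the tool pointing down it reaches from about 0.425 to 0.875 m from the base axis. Payload 4.7 kg.
Tool frame: the origin (TCP) lies at the very end of the fingers, on their centre line; the grasp point (between the pads) lies env.tcp_to_grasp behind it (env.tcp_to_grasp is the distance from the TCP to the grasp point, in m); z points along the fingers, x is the direction in which the jaws open and shut, and the axes are right-handed (so a half turn about z gives the same grasp; the last joint's range is limited). The gripper opens to 87 mm and grips with 3 to 60 N. Pads are 19 mm wide; open, the fingers measure 117 mm over their backs; the gripper's body (75 mm by 190 mm) begins 51 mm behind the grasp point.
Start: joints at [-73.734, 18.392, -4.016, 83.108, 1.295, 78.541, -3.26], TCP at [0.173, 0.626, 0.223] pointing down, gripper open.
Joint ranges: [-163.93, 163.93], [-17.29, 119.83], [-79.2, 71.16], [3.27, 140.29], [-89.18, 269.18], [5.43, 117.66], [-154.24, 154.24]. Speed limits (degrees/s): [147.25, 147.25, 180, 180, 180, 180, 180].

## Interface

Orientations are given as [roll, pitch, yaw] about the fixed x, y, z axes, in that order (R = Rz(yaw) Ry(pitch) Rx(roll)).
In Python, from cell import env gives the robot as it stands. The module is installed in compiled form; this text tells all that it offers.
- The arm moves only by the tool send_rows, never from a script. Its argument "steps" is a list of rows, each a list of 3 entries, a list of its own where there are three numbers: the shift along the tool's x, y, z in m, then the turn, a rotation vector about the tool's x, y, z in rad, then the finger opening in m, from 0 to 0.087. A call has exactly 5 rows; each row is the pose to reach, as a shift and turn from the pose commanded when the call began, along the tool's axes at that moment; what a row does not reach only later rows make up. A row lasts 1/12 s, in which the tool goes at most 41.7 mm and 7.16 degrees, less where a joint would pass 70% of its speed; a pose out of reach is approached as far as the arm can. A call with a gripper value outside its range is refused whole. The fingers move at their own pace and stop on an object; "grip_force" is the grip in N (left out, the last holds). Time passes only in rows, so rows that repeat a pose let the fingers close, or fill a call up. It gives the time, the measured TCP pose, the force and the opening at its end, in the units of the state.
- env.get_obs(): the state, without advancing time (a new reading comes with each control period).
- env.read_camera(name): name is "scene" or "top" or "wrist"; returns a dict with "pixels" (384x512x3 uint8, red, green, blue), "fx", "fy", "cx", "cy" (pixels), "position" and "rotation" of the camera in the world. Camera axes: x right, y up, looking along -z (the intrinsics and any distortion apply to the point x, -y, -z); pixel columns grow to the right and rows downward; lengths in m; the calibration is good to about 2 mm. A picture is of the moment at which its call begins. There is no depth.
- env.sign_off(): hands the job in, once; it reports no verdict.
The state is a dict: "time_s": time; "qpos": joint angles; "joint_velocities": joint speeds; "effort": joint torques, N m; "tool_pos": TCP position; "tool_rot": TCP orientation; "force": force on the tool from outside, world axes, zero at the start; "wrist_torque": the same for the moment, N m; "grip_width": finger opening in m.
Only numpy, scipy, OpenCV 4.12 (cv2) and the standard library are available. Lean on these libraries where they do the work, as an engineer would, in place of code of your own. Each camera call takes 0.05 s, during which the arm holds its last target.

## Task

The portable loudspeaker is lying on its front with its battery bay open and the battery already in. Fit the loose battery cover: lay it flat in the bay and slide its two tongues fully home under the lip; then press the fastener's winged head lightly and turn it clockwise until its cross bar drops into the socket's slot, press it right down and turn it a further quarter turn clockwise so that it catches and holds itself down when you let go. Work by feel: the socket is brittle, so never force the bar against it, by pressing or by twisting, with more than about 25 N, and do not slam the cover into the bay. Leave the other things on the table where they are.

Things in the scene. Friction and masses are not known exactly. Their poses are not given: they have to be found in the camera images.
- speaker: Portable loudspeaker, black box 240 (x) x 320 (y) x 140 (z) mm on its grille, rear face up; cannot shift. Origin: underside centre. Battery bay on its right (-y) half: a seat 10 mm below the rear face, 106 mm wide (side edges bevelled 4 mm at 45 deg), open at its -x edge, running +x to the lip. Knobs to 15 mm above the rear face on the left half; carry handle at the left end.
- bay (a point): Point on the bay's seat (130 mm above the table), axes parallel to the loudspeaker's: where the cover's origin lies, axes parallel, when fully home. Sliding home is along +x of this point. The battery is in a well 18 mm below the seat.
- lip (a point): Middle of the lip's edge, level with the seat, 75 mm from point bay along +x. The lip overhangs the seat from here for 10 mm further along +x, its underside 5 mm above the seat, its top flush with the rear face: tongues go under, the cover's +x end stops against the lip's edge.
- cover: Loose grey battery cover 150 (x) x 104 (y) x 10 (z) mm, 0.2 to 0.35 kg, flat on the table, right way up. Origin: underside centre. Two tongues at its +x end (8 mm long, 20 wide, 3 thick, level with the underside, y = -30 and 30 mm). Finger rib across it; winged fastener on an axis at x = -50 mm, y = 0. 1 mm play each side in the bay.
- rib (a point): Centre of the cover's finger rib, at cover x = 12 mm, y = 0, 23 mm above its underside; axes are the cover's. The rib is 12 mm thick (x), 56 mm long (y), 26 mm tall (10 to 36 mm above the underside).
- fastener: Steel fastener head, on an axis at cover x = -50, y = 0; this origin on the axis, level with the cover's underside while up; its x along wing and cross bar. Turns freely, 0.15 rad anticlockwise to 3.3 clockwise of the cover's x; starts near 0. A spring (4 N + 0.45 N per mm) holds it up; it can be pressed 12 mm. Bar 22 x 5 mm, hidden inside the cover, meets the socket at 0.5 mm of press unless in line with the slot.
- wing (a point): Middle of the wing, on the fastener's axis; x along the wing, z up. Wing 30 mm long (x), 9 mm thick (y), 15 mm tall, on a flange 30 mm across whose upper face is 7.5 mm below this point. Height above the cover's underside: 32.5 mm up, 20.5 pressed to the hard stop (flange on the cover), about 24 caught, 22 if the bar is under the socket but not in its groove.
- socket_top (a point): Middle of the fastener socket, level with the seat, under the fastener when the cover is home; axes are the loudspeaker's. Round disc, 40 mm, 5 mm thick, slot 25.5 x 8 mm through it. The disc sits stiffly (0.16 N m) at an unmeasured angle, the slot 0 to 1.5 rad clockwise of the x axis. Pressed 10.5 mm the bar is below it; a quarter turn from the slot, let go, it rises 2 mm into a groove.
- cup: White plastic cup, 72 mm across, 85 mm high, standing on the table. Origin: centre of its base. Not part of the job.
- tape: Roll of clear tape, 90 mm across, 25 mm high, lying flat. Origin: centre of its underside. Not part of the job.
- stapler: Black stapler, 135 x 36 x 40 mm, standing on its base. Origin: centre of its underside. Not part of the job.

How it is judged:
By the outcome, as a careful person would: the job done as asked, in the order asked, and still so for the second after the job is handed in, with the robot touching nothing.
It also fails if it takes over 72 s, if anything falls off the work surface, if the arm or the gripper's body presses on something with over 40 N, if the wrist force passes 120 N, or if a joint passes its speed limit or range.

## Working session

There is one attempt and no reset: what is moved stays moved. The work goes in short steps, Python scripts to look and compute and a tool call to move; the robot and the scene stay as the last step left them, time stands still between calls to the robot, and variables do not carry over. Pictures are saved under pics/ and viewed, and the job is handed in when it is done.

Besides the shell and the picture viewer there is one more tool, called after "Call:" as name(argument=value, ...), one argument or row to a line, values as JSON. send_rows: Moves the arm, as the interface text tells. Its arguments: {"type":"object","properties":{"steps":{"type":"array"},"grip_force":{"type":"number"}},"required":["steps"]}

```bash
mkdir -p pics; ls
python3 - <<'E'
from cell import env
import cv2
o=env.get_obs(); print(o); print(env.tcp_to_grasp)
for n in ("scene","top","wrist"):
    c=env.read_camera(n); cv2.imwrite(f"pics/{n}0.png",c["pixels"][:,:,::-1]); print(n,{k:v for k,v in c.items() if k!="pixels"})
E
```

```text
pics
{'time_s': 0.0, 'qpos': array([-73.73322667,  18.43923767,  -4.01373948,  83.1744982 ,
         1.29551048,  78.53954   ,  -3.25979351]), 'joint_velocities': array([ 0.03329355, -0.02651965,  0.03377106, -0.01964719,  0.09446273,
       -0.03182771,  0.05734548]), 'effort': array([ 8.28935435e-05, -4.91290855e+01, -4.03806623e-01, -3.12519979e+01,
       -6.39367034e-02,  4.38642909e-02,  1.78449368e-04]), 'tool_pos': array([0.17318168, 0.62594159, 0.22146278]), 'tool_rot': array([1.79993266e+02, 1.08014544e-01, 7.45415689e+01]), 'force': array([-0.60750218,  0.00939532,  0.59452749]), 'wrist_torque': array([ 0.00061134,  0.00465421, -0.00678633]), 'grip_width': 0.08717962358087888}
0.0187
scene {'fx': 483.4556480514068, 'fy': 483.4556480514068, 'cx': 253.0001269564012, 'cy': 185.2023764649079, 'position': array([ 1.29891157, -0.37490738,  1.39164341]), 'rotation': array([33.07511428, -0.08313327, 59.09592778])}
top {'fx': 346.8471685740221, 'fy': 346.8471685740221, 'cx': 250.59405082179464, 'cy': 192.44936845001206, 'position': array([0.3999628 , 0.08604738, 1.23954187]), 'rotation': array([  9.0144604 ,  -0.91552566, -88.91353358])}
wrist {'fx': 345.2446603593801, 'fy': 345.2446603593801, 'cx': 252.30818620701837, 'cy': 194.4495369081268, 'position': array([0.10855671, 0.64484295, 0.38437842]), 'rotation': array([-14.31200298,   0.08754199,  74.55795291])}
```

View pics/scene0.png

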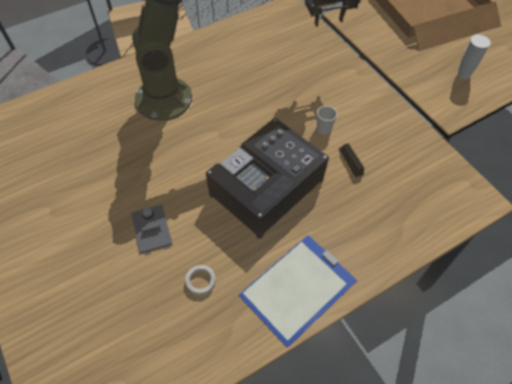

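View pics/top0.png

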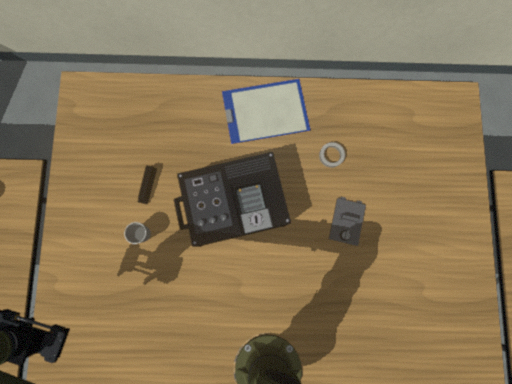

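View pics/wrist0.png

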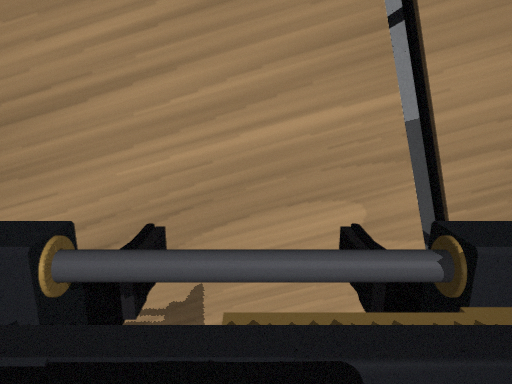

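The top picture shows the base at (268,360), the speaker around (233,200), the cover at about (348,222), and the cup, tape and stapler off to the sides. I'll crop in closer to measure.

```bash
cat > h.py <<'E'
import numpy as np, cv2
from cell import env
from scipy.spatial.transform import Rotation as R
def Rm(r): return R.from_euler('xyz',r,degrees=True).as_matrix()
def ray(c,u,v):
    d=np.array([(u-c['cx'])/c['fx'],-(v-c['cy'])/c['fy'],-1.0]); return Rm(c['rotation'])@d
def at(c,u,v,z):
    d=ray(c,u,v); p=c['position']; return p+d*(z-p[2])/d[2]
def proj(c,P):
    q=(np.atleast_2d(P)-c['position'])@Rm(c['rotation']); return np.c_[c['cx']+c['fx']*q[:,0]/-q[:,2], c['cy']-c['fy']*q[:,1]/-q[:,2]]
def crop(c,u0,v0,w,h,s,name):
    im=c['pixels'][v0:v0+h,u0:u0+w,::-1]; cv2.imwrite(name,cv2.resize(im,None,fx=s,fy=s,interpolation=cv2.INTER_CUBIC))
E
python3 - <<'E'
from h import *
t=env.read_camera('top'); s=env.read_camera('scene')
import pickle; pickle.dump((t,s),open('cams.pkl','wb'))
crop(t,165,145,130,105,6,'pics/t_sp.png'); crop(t,320,190,60,60,10,'pics/t_cv.png')
crop(s,120,195,60,65,9,'pics/s_cv.png'); crop(s,200,115,135,120,5,'pics/s_sp.png')
E
```

```text
(no output)
```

View pics/t_sp.png

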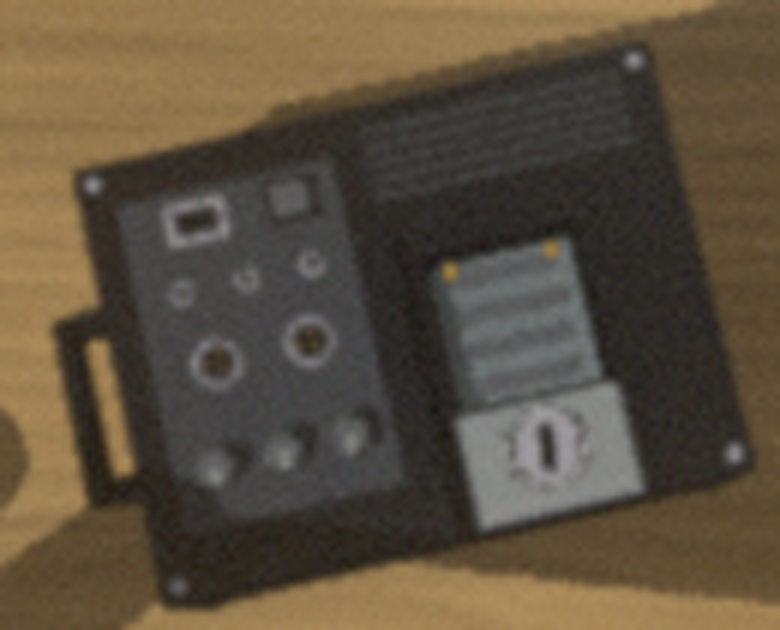

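View pics/t_cv.png

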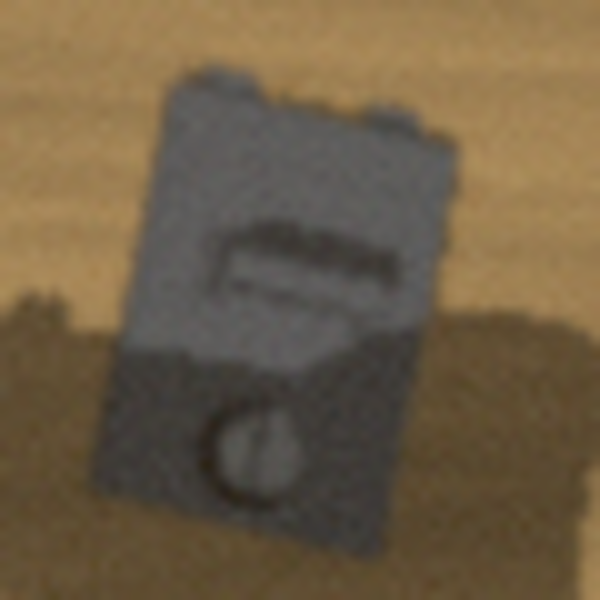

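View pics/s_cv.png

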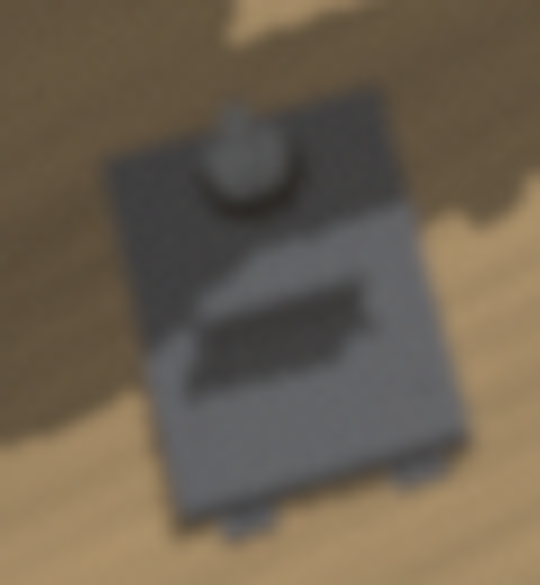

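View pics/s_sp.png

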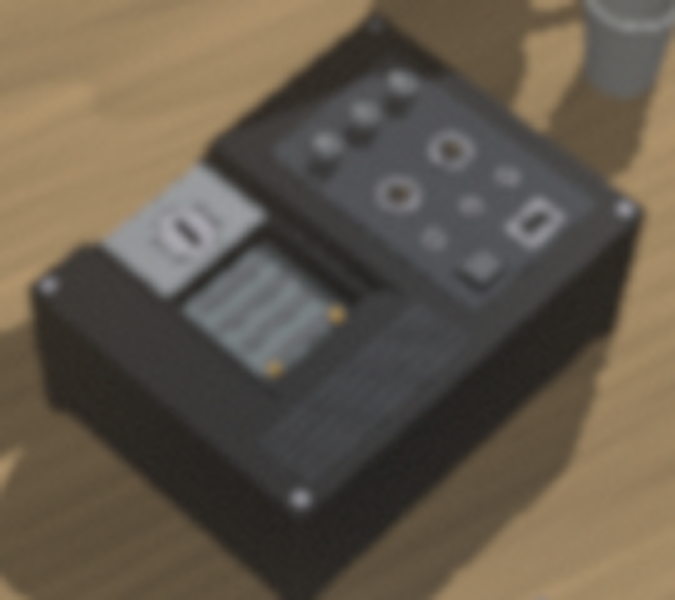

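Run:
```python
from h import *
import pickle; t,s=pickle.load(open('cams.pkl','rb'))
T=lambda u,v,z,o,k:at(t,o[0]+u/k,o[1]+v/k,z)
S=lambda u,v,z,o,k:at(s,o[0]+u/k,o[1]+v/k,z)
np.set_printoptions(precision=4,suppress=True)
def show(n,P):
    P=np.array(P);print(n);print(P, 'c',P.mean(0)); 
    d=np.diff(np.r_[P,P[:1]],axis=0); print(np.linalg.norm(d,axis=1),np.degrees(np.arctan2(d[:,1],d[:,0])))
show('scr top',[T(u,v,.14,(165,145),6) for u,v in((92,185),(635,62),(735,453),(178,586))])
show('scr scene',[S(u,v,.14,(200,115),5) for u,v in((627,208),(301,498),(48,285),(376,22))])
show('seat plate top',[T(u,v,.13,(165,145),6) for u,v in((457,415),(617,380),(645,490),(480,530))])
show('seat plate sc',[S(u,v,.13,(200,115),5) for u,v in((268,217),(165,297),(102,244),(203,165))])
show('socket',[T(547,450,.13,(165,145),6),S(187,232,.13,(200,115),5)])
show('cover top',[T(u,v,.01,(320,190),10) for u,v in((172,93),(455,150),(380,558),(95,490))])
show('cover sc',[S(u,v,.01,(120,195),9) for u,v in((470,440),(180,520),(108,160),(380,90))])
```

```text
scr top
[[ 0.6241  0.2993  0.14  ]
 [ 0.699   0.008   0.14  ]
 [ 0.4871 -0.0471  0.14  ]
 [ 0.4118  0.2438  0.14  ]] c [0.5555 0.126  0.14  ]
[0.3008 0.2189 0.3005 0.2194] [ -75.5869 -165.4355  104.5036   14.6565]
scr scene
[[ 0.6256  0.3015  0.14  ]
 [ 0.7008  0.0101  0.14  ]
 [ 0.4879 -0.0464  0.14  ]
 [ 0.4106  0.2467  0.14  ]] c [0.5562 0.128  0.14  ]
[0.3009 0.2203 0.3031 0.2219] [ -75.5185 -165.1269  104.781    14.2915]
seat plate top
[[ 0.5052  0.1005  0.13  ]
 [ 0.5258  0.0152  0.13  ]
 [ 0.4672 -0.0004  0.13  ]
 [ 0.4444  0.0869  0.13  ]] c [0.4856 0.0506 0.13  ]
[0.0878 0.0606 0.0903 0.0623] [ -76.4461 -165.1053  104.6779   12.6029]
seat plate sc
[[0.5072 0.1034 0.13  ]
 [0.5275 0.0153 0.13  ]
 [0.471  0.001  0.13  ]
 [0.4491 0.0885 0.13  ]] c [0.4887 0.0521 0.13  ]
[0.0904 0.0583 0.0902 0.0599] [ -77.0121 -165.7591  104.0256   14.382 ]
socket
[[0.4874 0.0521 0.13  ]
 [0.4907 0.0525 0.13  ]] c [0.4891 0.0523 0.13  ]
[0.0033 0.0033] [   6.8858 -173.1142]
cover top
[[ 0.5772 -0.2415  0.01  ]
 [ 0.5587 -0.343   0.01  ]
 [ 0.4133 -0.3117  0.01  ]
 [ 0.4351 -0.2114  0.01  ]] c [ 0.4961 -0.2769  0.01  ]
[0.1032 0.1487 0.1027 0.1452] [-100.326   167.8249   77.738   -11.982 ]
cover sc
[[ 0.5869 -0.2438  0.01  ]
 [ 0.563  -0.3436  0.01  ]
 [ 0.4167 -0.308   0.01  ]
 [ 0.4406 -0.2101  0.01  ]] c [ 0.5018 -0.2764  0.01  ]
[0.1026 0.1505 0.1008 0.1501] [-103.4397  166.338    76.2964  -12.9682]
```

Rough estimates agree: speaker yaw is about 14.6°, the socket is near (0.489, 0.052) and cover yaw is about -12.5°. Next I'll view the bay with the wrist camera on the way to the cover.

```bash
cat >> h.py <<'E'
def rel(pos,yaw,base=None):
    o=env.get_obs()
    p,r=(o['tool_pos'],o['tool_rot']) if base is None else base
    A=Rm(r); B=Rm([180,0,yaw])
    d=A.T@(np.array(pos)-p); w=R.from_matrix(A.T@B).as_rotvec()
    print('now',np.round(p,4),np.round(r,2),'t',round(o['time_s'],2),'| shift',np.round(d,4),'turn',np.round(w,4),'|F',np.round(o['force'],1),'M',np.round(o['wrist_torque'],2),'w',round(o['grip_width'],4))
E
python3 -c "
from h import *
rel([0.547,0.026,0.225],14.6)"
```

```text
now [0.1732 0.6263 0.222 ] [1.800e+02 5.000e-02 7.455e+01] t 0.25 | shift [-0.479   0.5202 -0.0025] turn [5.0000e-04 7.0000e-04 1.0463e+00] |F [ 1.  -0.5  0.1] M [ 0.03  0.02 -0.01] w 0.087
```

Call:
send_rows(
  steps=[
    [[-0.028,0.03,0],[0,0,0.1],0.087],
    [[-0.056,0.061,0],[0,0,0.2],0.087],
    [[-0.085,0.092,0],[0,0,0.3],0.087],
    [[-0.113,0.123,0],[0,0,0.4],0.087],
    [[-0.141,0.153,0],[0,0,0.5],0.087],
  ],
)

```text
time_s: 0.67
tool_pos: [0.2838, 0.4483, 0.2225]
tool_rot: [-180.0, -0.0, 45.6]
force: [1.2, 1.1, 0.5]
grip_width: 0.087
```

```bash
python3 -c "
from h import *
rel([0.547,0.026,0.225],14.6)"
```

```text
now [0.2838 0.4483 0.2225] [-1.7999e+02 -1.0000e-02  4.5620e+01] t 0.67 | shift [-0.1177  0.4835 -0.0026] turn [-1.000e-04 -2.000e-04  5.414e-01] |F [1.2 1.1 0.5] M [-0.03 -0.04  0.04] w 0.087
```

Call:
send_rows(
  steps=[
    [[-0.01,0.04,0],[0,0,0.1],0.087],
    [[-0.02,0.08,0],[0,0,0.2],0.087],
    [[-0.03,0.12,0],[0,0,0.3],0.06],
    [[-0.04,0.16,0],[0,0,0.4],0.05],
    [[-0.05,0.2,0],[0,0,0.54],0.045],
  ],
)

```text
time_s: 1.08
tool_pos: [0.3924, 0.2731, 0.2228]
tool_rot: [-180.0, -0.0, 15.5]
force: [0.1, 0.8, -0.2]
grip_width: 0.0744
```

```bash
python3 -c "
from h import *
rel([0.547,0.026,0.225],14.6)"
```

```text
now [0.3924 0.2731 0.2228] [-1.7996e+02 -3.0000e-02  1.5530e+01] t 1.08 | shift [ 0.0828  0.2795 -0.0023] turn [-0.0006 -0.0006  0.0163] |F [ 0.1  0.8 -0.2] M [-0.06 -0.09 -0.04] w 0.0744
```

Call:
send_rows(
  steps=[
    [[0.011,0.039,0],[0,0,0.015],0.045],
    [[0.022,0.078,0],[0,0,0.015],0.045],
    [[0.033,0.117,0],[0,0,0.015],0.045],
    [[0.044,0.156,0],[0,0,0.015],0.045],
    [[0.056,0.195,0],[0,0,0.015],0.045],
  ],
)

```text
time_s: 1.5
tool_pos: [0.4994, 0.1008, 0.2229]
tool_rot: [-180.0, -0.1, 15.0]
force: [0.2, 0.9, -0.6]
grip_width: 0.0469
```

Call:
send_rows(
  steps=[
    [[0.009,0.03,0],[0,0,0],0.045],
    [[0.018,0.06,0],[0,0,0],0.045],
    [[0.025,0.08,0],[0,0,0],0.045],
    [[0.025,0.08,0],[0,0,0],0.045],
    [[0.025,0.08,0],[0,0,0],0.045],
  ],
)

```text
time_s: 1.92
tool_pos: [0.5437, 0.0306, 0.2224]
tool_rot: [180.0, 0.0, 14.8]
force: [0.3, 1.0, 0.4]
grip_width: 0.0456
```

Run:
```python
from h import *
import pickle
rel([0.547,0.026,0.225],14.6)
c=env.read_camera('wrist'); pickle.dump(c,open('w1.pkl','wb'))
crop(c,0,0,512,384,1.5,'pics/w1.png')
```

```text
now [0.5437 0.0306 0.2224] [1.7999e+02 3.0000e-02 1.4780e+01] t 1.92 | shift [ 0.002   0.0053 -0.0026] turn [0.0001 0.0005 0.0032] |F [0.3 1.  0.4] M [ 0.01  0.03 -0.01] w 0.0456
```

View pics/w1.png

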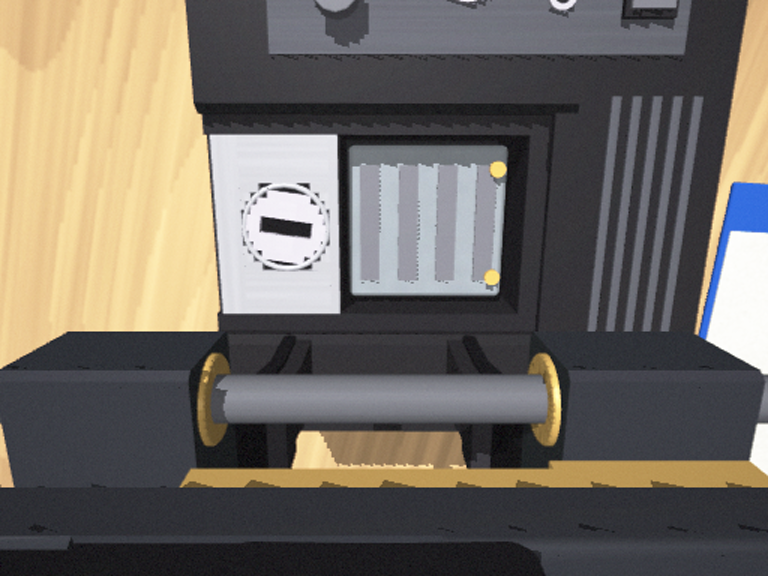

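The wrist picture shows the socket at about (286,227), in 1.5x pixels, with its slot nearly along image x, the battery well to its right and the lip edge near column 550.

Run:
```python
from h import *
import pickle
c=pickle.load(open('w1.pkl','rb'))
im=c['pixels'].copy().astype(float); im=np.clip(im*2.2,0,255).astype('uint8'); c2=dict(c,pixels=im)
crop(c2,125,60,130,100,6,'pics/w1a.png'); crop(c2,225,60,190,170,4,'pics/w1b.png'); crop(c2,125,140,130,90,6,'pics/w1c.png')
crop(c,155,115,70,70,8,'pics/w1s.png')
```

```text
(no output)
```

View pics/w1a.png

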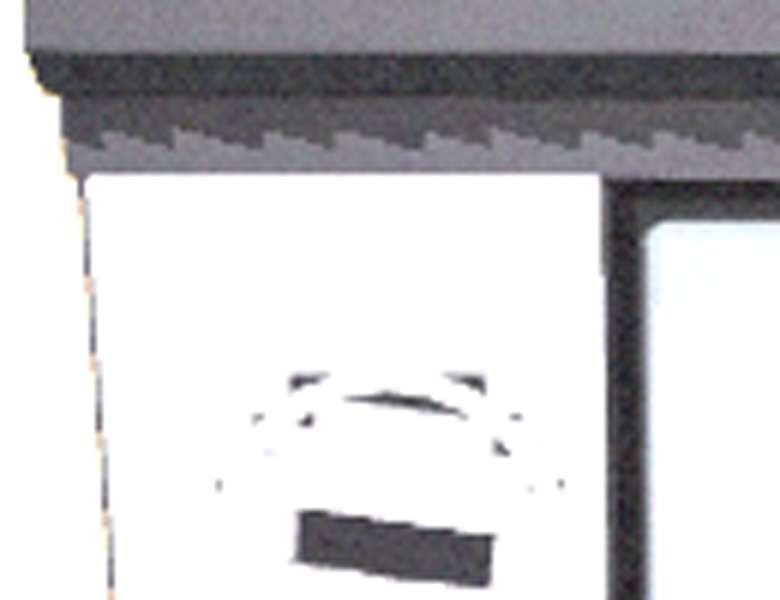

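View pics/w1b.png

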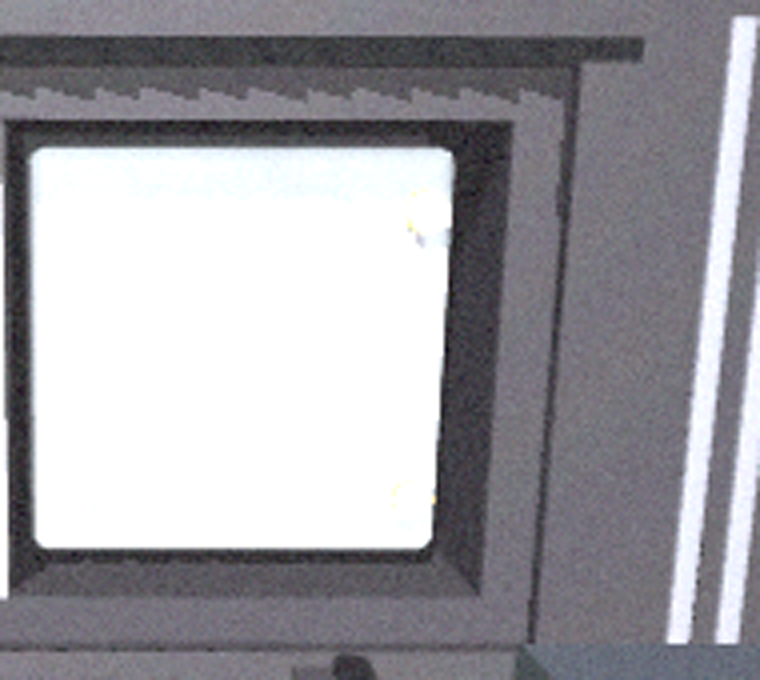

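View pics/w1c.png

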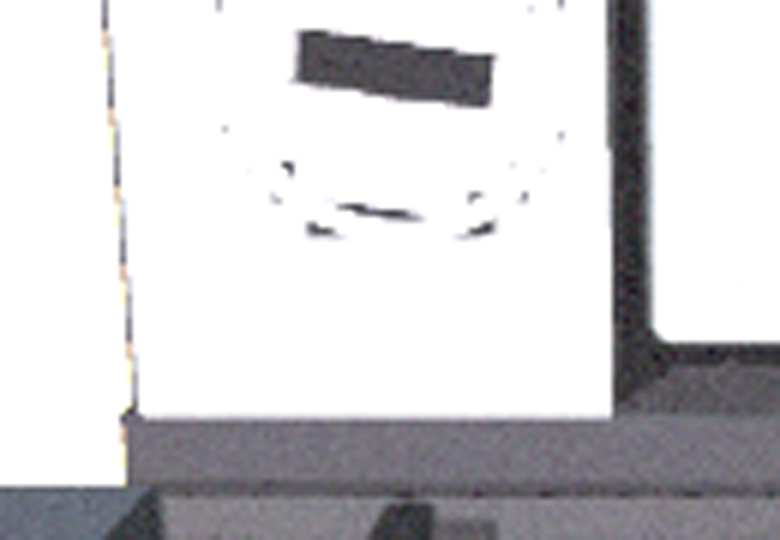

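View pics/w1s.png

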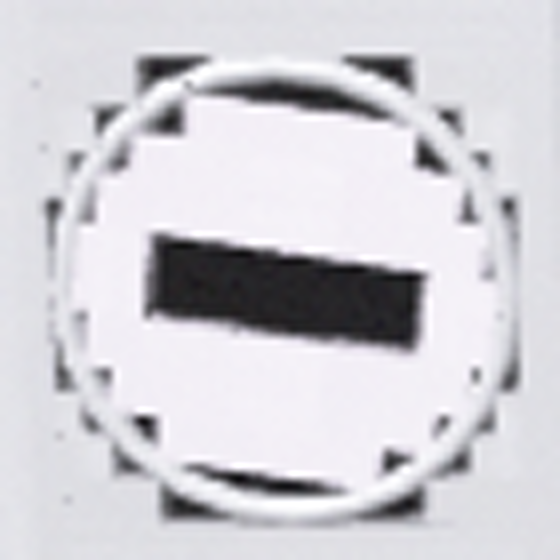

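Run:
```python
from h import *
import pickle
np.set_printoptions(precision=4,suppress=True)
c=pickle.load(open('w1.pkl','rb'))
S=np.array([at(c,155+u/8,115+v/8,.13)for u,v in((152,236),(424,274),(414,350),(148,314))])
a=S[0]-S[3];L=(S[1]+S[2]-S[0]-S[3])/2;W=(S[0]+S[1]-S[2]-S[3])/2
print('slot c',S.mean(0),np.linalg.norm(L),np.linalg.norm(W),np.degrees(np.arctan2(L[1],L[0])))
cir=np.array([at(c,155+u/8,115+v/8,.13)for u,v in((285,62),(288,512),(60,285),(508,290))]);print('ring',cir,cir.mean(0))
A=[at(c,125+u/6,v,.13) for u,v in((90,60+173/6),(600,60+173/6),(612,140+417/6),(140,140+417/6))]
print('plate',np.array(A),np.mean(A,0)); 
for i in range(4):
    d=A[(i+1)%4]-A[i];print(np.linalg.norm(d),np.degrees(np.arctan2(d[1],d[0])))
l=[at(c,225+u/4,60+v/4,.14)for u,v in((578,68),(532,640))];d=l[0]-l[1];print('lip',l,np.degrees(np.arctan2(d[1],d[0]))-90)
w=[at(c,125+u/6,60+v/6,.14)for u,v in((30,52),(779,52))]; d=w[1]-w[0];print('bevel top',w,np.degrees(np.arctan2(d[1],d[0])))
w=[at(c,125+u/6,60+v/6,.136)for u,v in((65,96),(779,96))];print('bevel bot',w)
w=[at(c,125+u/6,140+v/6,.136)for u,v in((165,490),(779,492))]; d=w[1]-w[0];print('near bevel bot',w,np.degrees(np.arctan2(d[1],d[0])))
p=at(c,155+285/8,115+290/8,.13)
for yaw in (14.6,):
    ex=np.array([np.cos(np.radians(yaw)),np.sin(np.radians(yaw)),0]);ey=np.array([-ex[1],ex[0],0])
    so=S.mean(0)
    for n,q in (('lip0',l[0]),('lip1',l[1]),('far bevel',w[0]),('plate',np.mean(A,0))): print(n,(q-so)@ex,(q-so)@ey)
    w=[at(c,125+u/6,60+v/6,.14)for u,v in((30,52),(779,52))];print('fartop',[(q-so)@ey for q in w])
    w=[at(c,125+u/6,60+v/6,.136)for u,v in((65,96),(779,96))];print('farbot',[(q-so)@ey for q in w])
```

```text
slot c [0.4908 0.0532 0.13  ] 0.024950878800279776 0.007185334866507084 6.917465885086372
ring [[0.4864 0.0738 0.13  ]
 [0.4955 0.0332 0.13  ]
 [0.4706 0.0487 0.13  ]
 [0.5107 0.0588 0.13  ]] [0.4908 0.0536 0.13  ]
plate [[0.4467 0.0876 0.13  ]
 [0.5049 0.103  0.13  ]
 [0.5275 0.0168 0.13  ]
 [0.4688 0.0013 0.13  ]] [0.487  0.0522 0.13  ]
0.06015505654765578 14.797162029732132
0.08911383336156975 -75.32984430248567
0.06068812177349728 -165.20046839082178
0.08911911910036836 104.3274439057639
lip [array([0.5982, 0.135 , 0.14  ]), array([0.624 , 0.0369, 0.14  ])] 14.748860848985132
bevel top [array([0.4411, 0.099 , 0.14  ]), array([0.522 , 0.1204, 0.14  ])] 14.796803684634526
bevel bot [array([0.4444, 0.0954, 0.136 ]), array([0.5232, 0.1162, 0.136 ])]
near bevel bot [array([ 0.475 , -0.0052,  0.136 ]), array([0.5503, 0.0144, 0.136 ])] 14.603207101844173
lip0 0.12450632364203078 0.052109296183547746
lip1 0.12476988562008356 -0.04933413308157208
far bevel -0.030050899042461575 -0.052547426675772294
plate -0.003991518483321268 -5.758862057671581e-05
fartop [np.float64(0.056863298057818396), np.float64(0.05715088819691141)]
farbot [np.float64(0.0525278905209159), np.float64(0.05280808437515975)]
```

Checks agree: lip to socket is 124.7 mm (should be 125) and the bay half width is 52.6 mm. Speaker yaw is 14.75° and the slot is about 8° clockwise of its x. Next, the cover.

```bash
python3 -c "
from h import *
rel([0.501,-0.323,0.12],-12.5)"
```

```text
now [0.5433 0.0323 0.2223] [-1.7996e+02  3.0000e-02  1.4940e+01] t 1.97 | shift [-0.1324  0.3324  0.1022] turn [-0.0006  0.0007  0.4789] |F [ 0.3  0.8 -0.4] M [-0.05 -0.02  0.  ] w 0.0446
```

Call:
send_rows(
  steps=[
    [[-0.015,0.037,0],[0,0,0.1],0.045],
    [[-0.03,0.074,0],[0,0,0.2],0.045],
    [[-0.045,0.112,0.0],[0,0,0.3],0.045],
    [[-0.06,0.15,0.0],[0,0,0.4],0.045],
    [[-0.075,0.187,0.01],[0,0,0.479],0.045],
  ],
)

```text
time_s: 2.38
tool_pos: [0.5203, -0.1681, 0.2143]
tool_rot: [-179.9, -0.2, -12.6]
force: [1.9, -0.4, -0.6]
grip_width: 0.0451
```

```bash
python3 -c "
from h import *
rel([0.501,-0.323,0.12],-12.5)"
```

```text
now [ 0.5203 -0.1681  0.2143] [-179.87   -0.22  -12.55] t 2.38 | shift [0.0145 0.1556 0.094 ] turn [-0.0022 -0.0038 -0.0009] |F [ 1.9 -0.4 -0.6] M [-0.12  0.03  0.02] w 0.0451
```

Call:
send_rows(
  steps=[
    [[0.003,0.034,0.02],[0,0,0],0.045],
    [[0.006,0.068,0.04],[0,0,0],0.045],
    [[0.009,0.1,0.06],[0,0,0],0.045],
    [[0.012,0.13,0.08],[0,0,0],0.045],
    [[0.014,0.155,0.094],[0,0,0],0.045],
  ],
)

```text
time_s: 2.8
tool_pos: [0.499, -0.3221, 0.1166]
tool_rot: [-179.9, 0.1, -12.4]
force: [0.2, 0.1, 0.7]
grip_width: 0.045
```

Run:
```python
from h import *
import pickle
env.read_camera('top')
c=env.read_camera('wrist'); pickle.dump(c,open('w2.pkl','wb'))
rel([0.501,-0.323,0.12],-12.5)
crop(c,0,0,512,260,1.55,'pics/w2.png')
```

```text
now [ 0.4964 -0.3248  0.1159] [179.92   0.28 -12.75] t 2.9 | shift [ 0.0041 -0.0027 -0.0041] turn [ 0.0013  0.0049 -0.0044] |F [-0.4 -0.1 -0. ] M [-0.07  0.1  -0.05] w 0.0452
```

View pics/w2.png

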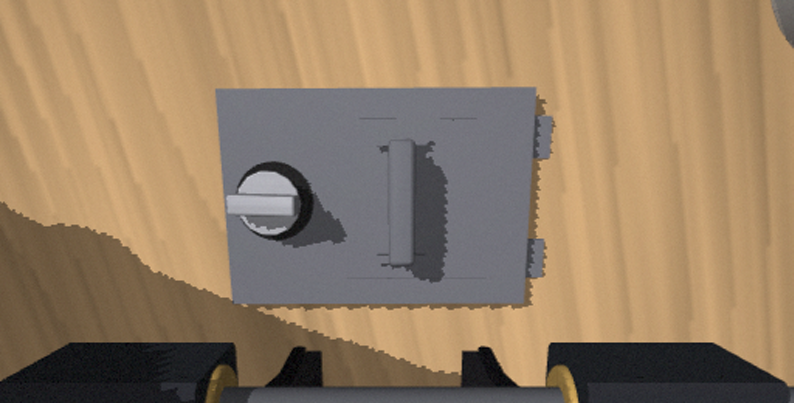

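The wrist picture shows the whole cover: corners at (217,89), (536,87), (524,304) and (233,303), in 1.55x pixels, the rib at column 400 and the wing along cover x.

Run:
```python
from h import *
import pickle
np.set_printoptions(precision=4,suppress=True)
c=pickle.load(open('w2.pkl','rb'))
k=1.55
A=np.array([at(c,u/k,v/k,.01)for u,v in((217,89),(536,87),(524,304),(233,303))])
print(A,A.mean(0))
for i in range(4):
    d=A[(i+1)%4]-A[i];print(np.linalg.norm(d),np.degrees(np.arctan2(d[1],d[0])))
B=np.array([at(c,u/k,v/k,.036)for u,v in((389,140),(414,140),(411,264),(390,265))])
print('rib',B.mean(0)); 
for i in range(4):
    d=B[(i+1)%4]-B[i];print(np.linalg.norm(d),np.degrees(np.arctan2(d[1],d[0])))
W=np.array([at(c,u/k,v/k,.040)for u,v in((228,196),(293,196),(296,214),(228,216))]); print('wing',W.mean(0))
d=(W[1]+W[2]-W[0]-W[3]);print(np.linalg.norm(d)/2,np.degrees(np.arctan2(d[1],d[0])))
y=np.radians(-12.7);ce=A.mean(0)
print('pred rib',ce+.012*np.array([np.cos(y),np.sin(y),0]),'wing',ce-.05*np.array([np.cos(y),np.sin(y),0]))
```

```text
[[ 0.438  -0.2094  0.01  ]
 [ 0.5837 -0.2415  0.01  ]
 [ 0.5616 -0.3439  0.01  ]
 [ 0.4151 -0.3105  0.01  ]] [ 0.4996 -0.2763  0.01  ]
0.14921822822205547 -12.39121771373049
0.10476611984852009 -102.2067395596146
0.15025594429860634 167.16762104236784
0.10361099740424945 77.22393096083316
rib [ 0.5107 -0.2783  0.036 ]
0.010797013525419548 -12.705471719166948
0.05433072103700818 -103.52890801455936
0.00961365180861532 170.11868855171525
0.05480034957731243 77.72763703325887
wing [ 0.4508 -0.2652  0.04  ]
0.029195434632864267 -11.819919276407656
pred rib [ 0.5113 -0.2789  0.01  ] wing [ 0.4508 -0.2653  0.01  ]
```

```bash
python3 -c "
from h import *
rel([0.511,-0.2787,0.060],-12.6)"
```

```text
now [ 0.4964 -0.3248  0.1159] [179.92   0.28 -12.75] t 2.9 | shift [ 0.0044 -0.0482  0.0558] turn [ 0.0014  0.0049 -0.0026] |F [-0.4 -0.1 -0. ] M [-0.07  0.1  -0.05] w 0.0452
```

Call:
send_rows(
  steps=[
    [[0.002,-0.025,0.012],[0,0,0],0.045],
    [[0.003,-0.048,0.025],[0,0,0],0.045],
    [[0.003,-0.048,0.05],[0,0,0],0.045],
    [[0.003,-0.048,0.05],[0,0,0],0.045],
    [[0.003,-0.048,0.05],[0,0,0],0.045],
  ],
)

```text
time_s: 3.32
tool_pos: [0.5127, -0.2739, 0.0681]
tool_rot: [-179.9, 0.1, -12.3]
force: [-0.3, -0.1, 0.6]
grip_width: 0.0447
```

```bash
python3 -c "
from h import *
rel([0.511,-0.2787,0.014],-12.6)"
```

```text
now [ 0.5127 -0.2739  0.0681] [-1.7993e+02  1.3000e-01 -1.2330e+01] t 3.32 | shift [-0.0005  0.0051  0.0541] turn [-0.0012  0.0023  0.0048] |F [-0.3 -0.1  0.6] M [-0.11  0.06 -0.03] w 0.0447
```

Call:
send_rows(
  steps=[
    [[0,0,0.01],[0,0,0.0],0.045],
    [[0,0,0.02],[0,0,0.0],0.045],
    [[0,0,0.02],[0,0,0.0],0.045],
    [[0,0,0.02],[0,0,0.0],0.045],
    [[0,0,0.02],[0,0,0],0.045],
  ],
)

```text
time_s: 3.73
tool_pos: [0.5129, -0.2768, 0.0489]
tool_rot: [180.0, -0.0, -12.5]
force: [-0.3, 0.4, -0.1]
grip_width: 0.0454
```

```bash
python3 -c "
from h import *
rel([0.511,-0.2787,0.014],-12.6)"
```

```text
now [ 0.5129 -0.2768  0.0489] [ 1.7999e+02 -2.0000e-02 -1.2540e+01] t 3.73 | shift [-0.0014  0.0022  0.0349] turn [ 0.0001 -0.0004  0.0011] |F [-0.3  0.4 -0.1] M [-0.1   0.1  -0.01] w 0.0454
```

Call:
send_rows(
  steps=[
    [[-0.0015,0.002,0.01],[0,0,0.0],0.045],
    [[-0.0015,0.002,0.02],[0,0,0.0],0.045],
    [[-0.0015,0.002,0.03],[0,0,0.0],0.045],
    [[-0.0015,0.002,0.034],[0,0,0.0],0.045],
    [[-0.0015,0.002,0.034],[0,0,0],0.04],
  ],
  grip_force=30,
)

```text
time_s: 4.15
tool_pos: [0.5097, -0.2773, 0.0127]
tool_rot: [-180.0, 0.2, -12.5]
force: [0.2, -0.3, -0.5]
grip_width: 0.0427
```

Call:
send_rows(
  steps=[
    [[0,0,0],[0,0,0],0.02],
    [[0,0,0],[0,0,0],0.005],
    [[0,0,0],[0,0,0],0.005],
    [[0,0,0],[0,0,0],0.005],
    [[0,0,0],[0,0,0],0.005],
  ],
  grip_force=30,
)

```text
time_s: 4.57
tool_pos: [0.5113, -0.278, 0.0149]
tool_rot: [-180.0, -0.0, -12.5]
force: [0.2, -1.0, 0.6]
grip_width: 0.0148
```

Call:
send_rows(
  steps=[
    [[0,0,0],[0,0,0],0.005],
    [[0,0,0],[0,0,0],0.005],
    [[0,0,0],[0,0,0],0.005],
    [[0,0,-0.005],[0,0,0],0.005],
    [[0,0,-0.01],[0,0,0],0.005],
  ],
)

```text
time_s: 4.98
tool_pos: [0.5102, -0.2775, 0.0241]
tool_rot: [-180.0, 0.1, -12.5]
force: [0.2, -0.6, -2.9]
grip_width: 0.0119
```

Call:
send_rows(
  steps=[
    [[0,0,-0.02],[0,0,0],0.005],
    [[0,0,-0.04],[0,0,0],0.005],
    [[0,0,-0.07],[0,0,0],0.005],
    [[0,0,-0.1],[0,0,0],0.005],
    [[0,0,-0.14],[0,0,0],0.005],
  ],
)

```text
time_s: 5.4
tool_pos: [0.5091, -0.2771, 0.164]
tool_rot: [-180.0, 0.3, -12.5]
force: [0.2, 1.5, -3.0]
grip_width: 0.0122
```

```bash
python3 -c "
from h import *
e=np.array([np.cos(np.radians(14.75)),np.sin(np.radians(14.75)),0]); soc=np.array([.4908,.0533,.13])
rib=soc+.062*e-.016*e; print(rib)
rel([rib[0],rib[1],0.2],14.75)
from h import *
"
```

```text
[0.53528411 0.06501169 0.13      ]
now [ 0.5091 -0.2771  0.164 ] [-179.97    0.25  -12.52] t 5.4 | shift [-0.0487 -0.3396 -0.0357] turn [-0.0015  0.0042 -0.4759] |F [ 0.2  1.5 -3. ] M [-0.04 -0.07  0.03] w 0.0122
```

Call:
send_rows(
  steps=[
    [[-0.005,-0.036,-0.02],[0,0,-0.1],0.005],
    [[-0.01,-0.07,-0.036],[0,0,-0.2],0.005],
    [[-0.015,-0.105,-0.036],[0,0,-0.3],0.005],
    [[-0.02,-0.14,-0.036],[0,0,-0.4],0.005],
    [[-0.025,-0.175,-0.036],[0,0,-0.476],0.005],
  ],
)

```text
time_s: 5.82
tool_pos: [0.524, -0.1003, 0.2011]
tool_rot: [-180.0, -0.1, 15.0]
force: [0.2, 0.6, -3.9]
grip_width: 0.0117
```

```bash
python3 -c "
from h import *
rel([0.5353,0.065,0.2],14.75)
"
```

```text
now [ 0.524  -0.1003  0.2011] [-1.7997e+02 -6.0000e-02  1.5010e+01] t 5.82 | shift [ 0.0537 -0.1567  0.0012] turn [-0.0005 -0.0011  0.0046] |F [ 0.2  0.6 -3.9] M [-0.04 -0.11  0.01] w 0.0117
```

Call:
send_rows(
  steps=[
    [[0.012,-0.036,0],[0,0,0.004],0.005],
    [[0.024,-0.072,0],[0,0,0.004],0.005],
    [[0.037,-0.108,0],[0,0,0.004],0.005],
    [[0.048,-0.14,0],[0,0,0.004],0.005],
    [[0.053,-0.156,0],[0,0,0.004],0.005],
  ],
)

```text
time_s: 6.23
tool_pos: [0.5351, 0.0687, 0.2003]
tool_rot: [-179.9, -0.0, 14.9]
force: [0.1, 0.1, -3.4]
grip_width: 0.0115
```

Call:
send_rows(
  steps=[
    [[0,0,0],[0,0,0],0.005],
    [[0,0,0],[0,0,0],0.005],
    [[0,0,0],[0,0,0],0.005],
    [[0,0,0],[0,0,0],0.005],
    [[0,0,0],[0,0,0],0.005],
  ],
)

```text
time_s: 6.65
tool_pos: [0.5358, 0.0609, 0.2006]
tool_rot: [180.0, -0.0, 14.4]
force: [-0.1, -0.3, -3.3]
grip_width: 0.0121
```

Run:
```python
from h import *
import pickle
rel([0.5353,0.065,0.165],14.75)
c=env.read_camera('wrist'); pickle.dump(c,open('w3.pkl','wb'))
crop(c,0,0,512,384,1.55,'pics/w3.png')
```

```text
now [0.5358 0.0609 0.2006] [179.99  -0.    14.4 ] t 6.65 | shift [ 0.0005 -0.0041  0.0356] turn [ 0.0001 -0.0001 -0.0062] |F [-0.1 -0.3 -3.3] M [-0.09  0.    0.  ] w 0.0121
```

View pics/w3.png

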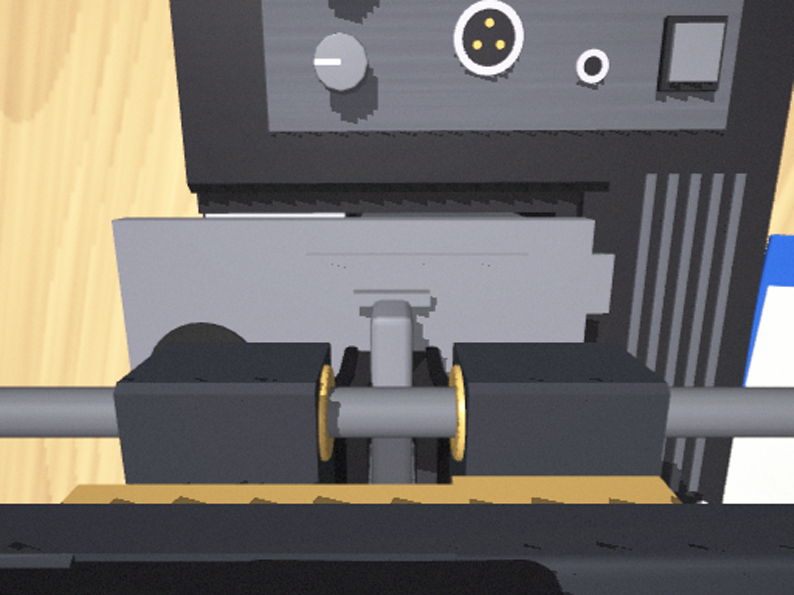

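Call:
send_rows(
  steps=[
    [[0,-0.001,0.01],[0,0,0],0.005],
    [[0,-0.001,0.02],[0,0,0],0.005],
    [[0,-0.001,0.03],[0,0,0],0.005],
    [[0,-0.001,0.035],[0,0,0],0.005],
    [[0,-0.001,0.035],[0,0,0],0.005],
  ],
)

```text
time_s: 7.12
tool_pos: [0.5341, 0.0634, 0.1633]
tool_rot: [180.0, 0.2, 14.5]
force: [0.5, 0.3, -4.3]
grip_width: 0.0118
```

Call:
send_rows(
  steps=[
    [[0,0,0],[0,0,0],0.005],
    [[0,0,0],[0,0,0],0.005],
    [[0,0,0],[0,0,0],0.005],
    [[0,0,0],[0,0,0],0.005],
    [[0,0,0],[0,0,0],0.005],
  ],
)

```text
time_s: 7.53
tool_pos: [0.5359, 0.0637, 0.166]
tool_rot: [-180.0, -0.0, 14.6]
force: [0.5, -0.0, -3.5]
grip_width: 0.0117
```

Run:
```python
from h import *
import pickle
rel([0.5353,0.065,0.145],14.75)
c=env.read_camera('wrist'); pickle.dump(c,open('w4.pkl','wb'))
rel([0.5353,0.065,0.145],14.75)
c2=dict(c,pixels=np.clip(c['pixels']*1.6,0,255).astype('uint8'))
crop(c2,70,110,340,120,2.3,'pics/w4.png')
```

```text
now [0.5359 0.0637 0.166 ] [-1.7999e+02 -5.0000e-02  1.4560e+01] t 7.53 | shift [-0.0002 -0.0014  0.021 ] turn [-0.0001 -0.0008 -0.0033] |F [ 0.5 -0.  -3.5] M [-0.04  0.01  0.06] w 0.0117
now [0.5358 0.0637 0.1659] [-1.7999e+02 -4.0000e-02  1.4560e+01] t 7.58 | shift [-0.0002 -0.0014  0.0209] turn [-0.0001 -0.0007 -0.0034] |F [ 0.1 -0.3 -2.8] M [-0.05 -0.06 -0.04] w 0.0118
```

View pics/w4.png

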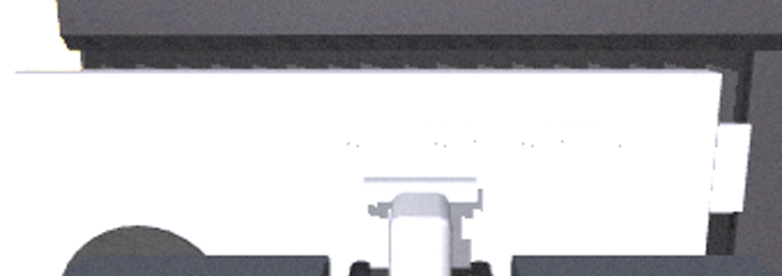

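Run:
```python
from h import *
import pickle
np.set_printoptions(precision=4,suppress=True)
c=pickle.load(open('w4.pkl','rb'))
g=lambda u,v,z: at(c,70+u/2.3,110+v/2.3,z)
e=np.array([np.cos(np.radians(14.75)),np.sin(np.radians(14.75)),0]);n=np.array([-e[1],e[0],0]); soc=np.array([.4908,.0533,.13]); bay=soc+.05*e
def s(name,p): print(name,p,'bay x,y',(p-bay)@e,(p-bay)@n)
a=g(16,72,.1612);b=g(721,73,.1612);s('far -x',a);s('far +x',b);d=b-a;print(np.linalg.norm(d),np.degrees(np.arctan2(d[1],d[0])))
t0=g(751,124,.1542);t1=g(743,212,.1542);s('t0',t0);s('t1',t1);d=t0-t1;print(np.linalg.norm(d),np.degrees(np.arctan2(d[1],d[0]))-90)
l=g(741,95,.14);s('lip',l); s('bev', g(300,35,.14))
s('tcp',env.get_obs()['tool_pos'])
```

```text
far -x [0.4414 0.0924 0.1612] bay x,y -0.08781619951615194 0.050390081359361426
far +x [0.5845 0.1294 0.1612] bay x,y 0.059942943912116464 0.04970381559681035
0.14776073709667412 14.483892277788458
t0 [0.5975 0.1204 0.1542] bay x,y 0.07027434136216548 0.03773699777945237
t1 [0.6029 0.1009 0.1542] bay x,y 0.07047415601515451 0.017460420305678695
0.020277561982287105 15.314600497653927
lip [0.5991 0.1257 0.14  ] bay x,y 0.07319592133299972 0.04238259665936911
bev [0.4946 0.113  0.14  ] bay x,y -0.031136769235690864 0.05672864927534001
tcp [0.5358 0.0637 0.1659] bay x,y -0.0038203900754765928 -0.0013890805740965485
```

The cover sits about 1.8 mm too far toward -y and 0.2° off. I'll correct that and descend gently.

Call:
send_rows(
  steps=[
    [[-0.002,-0.0018,0],[0,0,-0.003],0.005],
    [[-0.002,-0.0018,0.004],[0,0,-0.003],0.005],
    [[-0.002,-0.0018,0.008],[0,0,-0.003],0.005],
    [[-0.002,-0.0018,0.012],[0,0,-0.003],0.005],
    [[-0.002,-0.0018,0.015],[0,0,-0.003],0.005],
  ],
)

```text
time_s: 8.0
tool_pos: [0.5328, 0.0649, 0.1497]
tool_rot: [180.0, 0.0, 14.7]
force: [0.6, 1.0, -3.0]
grip_width: 0.0117
```

Call:
send_rows(
  steps=[
    [[0,0,0.001],[0,0,0],0.005],
    [[0,0,0.002],[0,0,0],0.005],
    [[0,0,0.003],[0,0,0],0.005],
    [[0,0,0.004],[0,0,0],0.005],
    [[0,0,0.0045],[0,0,0],0.005],
  ],
)

```text
time_s: 8.42
tool_pos: [0.5333, 0.0649, 0.1461]
tool_rot: [-180.0, -0.0, 14.7]
force: [-0.7, 0.2, -3.3]
grip_width: 0.012
```

Run:
```python
from h import *
rel([0.5353,0.065,0.145],14.75)
e=np.array([np.cos(np.radians(14.75)),np.sin(np.radians(14.75)),0]);n=np.array([-e[1],e[0],0]); soc=np.array([.4908,.0533,.13]); bay=soc+.05*e
p=env.get_obs()['tool_pos']; print((p-bay)@e,(p-bay)@n)
```

```text
now [0.5333 0.0649 0.1461] [-1.800e+02 -1.000e-02  1.472e+01] t 8.42 | shift [0.002  0.0004 0.0011] turn [-0.     -0.0002 -0.0005] |F [-0.7  0.2 -3.3] M [-0.04  0.02 -0.  ] w 0.012
-0.005977357949345857 0.0003761184410514093
```

Call:
send_rows(
  steps=[
    [[0,0,0.0005],[0,0,0],0.005],
    [[0,0,0.001],[0,0,0],0.005],
    [[0,0,0.0015],[0,0,0],0.005],
    [[0,0,0.002],[0,0,0],0.005],
    [[0,0,0.002],[0,0,0],0.005],
  ],
)

```text
time_s: 8.83
tool_pos: [0.5333, 0.0649, 0.1448]
tool_rot: [-180.0, -0.0, 14.7]
force: [-3.1, -0.5, 4.3]
grip_width: 0.0118
```

Contact came at the expected height (TCP at 0.1448). Now I'll slide home along +x.

Call:
send_rows(
  steps=[
    [[0.002,0,0],[0,0,0],0.005],
    [[0.004,0,0],[0,0,0],0.005],
    [[0.006,0,0],[0,0,0],0.005],
    [[0.008,0,0],[0,0,0],0.005],
    [[0.01,0,0],[0,0,0],0.005],
  ],
)

```text
time_s: 9.25
tool_pos: [0.5417, 0.0668, 0.1448]
tool_rot: [-180.0, 0.2, 14.7]
force: [-7.1, -0.5, 7.6]
grip_width: 0.0118
```

Call:
send_rows(
  steps=[
    [[0.001,0,0],[0,0,0],0.005],
    [[0.002,0,0],[0,0,0],0.005],
    [[0.003,0,0],[0,0,0],0.005],
    [[0.004,0,0],[0,0,0],0.005],
    [[0.005,0,0],[0,0,0],0.005],
  ],
)

```text
time_s: 9.67
tool_pos: [0.5465, 0.068, 0.1448]
tool_rot: [-180.0, 0.2, 14.7]
force: [-7.6, -2.2, 7.1]
grip_width: 0.0114
```

```bash
cat >> h.py <<'E'
e=np.array([np.cos(np.radians(14.75)),np.sin(np.radians(14.75)),0]);n=np.array([-e[1],e[0],0]); soc=np.array([.4908,.0533,.13]); bay=soc+.05*e
def st():
    o=env.get_obs();p=o['tool_pos'];print('t',round(o['time_s'],2),'bay',np.round([(p-bay)@e,(p-bay)@n,p[2]],4),np.round(o['tool_rot'],2),'F(bay)',np.round([o['force']@e,o['force']@n,o['force'][2]],1),'M',np.round(o['wrist_torque'],2),'q7',np.round(o['qpos'][6],1),'w',round(o['grip_width'],4))
E
python3 -c "
from h import *
st()"
```

```text
t 9.67 bay [0.0076 0.     0.1448] [-1.7997e+02  1.6000e-01  1.4700e+01] F(bay) [-7.9 -0.2  7.1] M [-0.48  1.48  0.  ] q7 9.8 w 0.0114
```

Call:
send_rows(
  steps=[
    [[0.001,0,0],[0,0,0],0.005],
    [[0.002,0,0],[0,0,0],0.005],
    [[0.003,0,0],[0,0,0],0.005],
    [[0.0035,0,0],[0,0,0],0.005],
    [[0.0035,0,0],[0,0,0],0.005],
  ],
)

```text
time_s: 10.08
tool_pos: [0.5501, 0.0689, 0.1448]
tool_rot: [-180.0, 0.1, 14.7]
force: [-7.8, -1.7, 6.0]
grip_width: 0.0114
```

```bash
python3 -c "
from h import *
st()"
```

```text
t 10.08 bay [0.0113 0.     0.1448] [-1.7998e+02  1.5000e-01  1.4700e+01] F(bay) [-8.   0.3  6. ] M [-0.43  1.38  0.04] q7 10.0 w 0.0114
```

Call:
send_rows(
  steps=[
    [[0.0005,0,0],[0,0,0],0.005],
    [[0.001,0,0],[0,0,0],0.005],
    [[0.0015,0,0],[0,0,0],0.005],
    [[0.0015,0,0],[0,0,0],0.005],
    [[0.0015,0,0],[0,0,0],0.005],
  ],
)

```text
time_s: 10.5
tool_pos: [0.5502, 0.0689, 0.1448]
tool_rot: [-180.0, 0.3, 14.7]
force: [-9.8, -2.7, 10.0]
grip_width: 0.0118
```

```bash
python3 -c "
from h import *
st()"
```

```text
t 10.5 bay [ 0.0115 -0.      0.1448] [-179.95    0.31   14.69] F(bay) [-10.1  -0.1  10. ] M [-0.58  2.14  0.03] q7 10.0 w 0.0118
```

Call:
send_rows(
  steps=[
    [[0.001,0,-0.0005],[0,0,0],0.005],
    [[0.002,0,-0.0005],[0,0,0],0.005],
    [[0.002,0,-0.0005],[0,0,0],0.005],
    [[0.002,0,-0.0005],[0,0,0],0.005],
    [[0.002,0,-0.0005],[0,0,0],0.005],
  ],
)

```text
time_s: 10.92
tool_pos: [0.5502, 0.069, 0.1448]
tool_rot: [-179.9, 0.6, 14.7]
force: [-16.1, -2.5, 12.8]
grip_width: 0.0116
```

```bash
python3 -c "
from h import *
st()"
```

```text
t 10.92 bay [0.0114 0.     0.1448] [-179.92    0.56   14.68] F(bay) [-16.2   1.7  12.8] M [-0.8   3.09 -0.01] q7 10.1 w 0.0116
```

Hard stop at rib x = 11.4 mm (expected 12): the cover is home. I'll ease off and release.

Call:
send_rows(
  steps=[
    [[-0.0015,0,-0.0005],[0,0,0],0.005],
    [[-0.0025,0,-0.001],[0,0,0],0.005],
    [[-0.0025,0,-0.001],[0,0,0],0.02],
    [[-0.0025,0,-0.001],[0,0,0],0.035],
    [[-0.0025,0,-0.001],[0,0,0],0.035],
  ],
)

```text
time_s: 11.33
tool_pos: [0.5532, 0.0702, 0.146]
tool_rot: [180.0, -0.1, 14.7]
force: [0.0, 0.0, 0.5]
grip_width: 0.0247
```

Call:
send_rows(
  steps=[
    [[0,0,0],[0,0,0],0.035],
    [[0,0,0],[0,0,0],0.035],
    [[0,0,-0.01],[0,0,0],0.035],
    [[0,0,-0.03],[0,0,0],0.035],
    [[0,0,-0.05],[0,0,0],0.04],
  ],
)

```text
time_s: 11.75
tool_pos: [0.5518, 0.0698, 0.1963]
tool_rot: [180.0, 0.1, 14.7]
force: [0.6, -0.2, -0.0]
grip_width: 0.0367
```

Run:
```python
from h import *
st()
w=bay-.0005*e-.05*e
# view pose: tool yaw 104.75, TCP = wing
ty=np.array([np.sin(np.radians(104.75)),-np.cos(np.radians(104.75)),0]); print(w,ty)
rel(np.r_[(w+.035*ty)[:2],.23],104.75)
```

```text
t 11.75 bay [0.0132 0.0004 0.1963] [1.7999e+02 5.0000e-02 1.4720e+01] F(bay) [ 0.5 -0.4 -0. ] M [-0.01 -0.04  0.  ] q7 8.7 w 0.0367
[0.49031648 0.0531727  0.13      ] [0.96704594 0.25460195 0.        ]
now [0.5518 0.0698 0.1963] [1.7999e+02 5.0000e-02 1.4720e+01] t 11.75 | shift [-0.0287  0.0004 -0.0336] turn [-5.0000e-04  9.0000e-04 -1.5713e+00] |F [ 0.6 -0.2 -0. ] M [-0.01 -0.04  0.  ] w 0.0367
```

Call:
send_rows(
  steps=[
    [[-0.01,0,-0.01],[0,0,-0.12],0.04],
    [[-0.02,0,-0.02],[0,0,-0.24],0.04],
    [[-0.0287,0,-0.033],[0,0,-0.36],0.04],
    [[-0.0287,0,-0.033],[0,0,-0.48],0.04],
    [[-0.0287,0,-0.033],[0,0,-0.6],0.04],
  ],
)

```text
time_s: 12.17
tool_pos: [0.525, 0.0625, 0.2307]
tool_rot: [179.9, -0.2, 49.4]
force: [-0.9, 0.2, -0.4]
grip_width: 0.0399
```

Call:
send_rows(
  steps=[
    [[0,0,0],[0,0,-0.12],0.04],
    [[0,0,0],[0,0,-0.24],0.04],
    [[0,0,0],[0,0,-0.36],0.04],
    [[0,0,0],[0,0,-0.48],0.04],
    [[0,0,0],[0,0,-0.6],0.04],
  ],
)

```text
time_s: 12.58
tool_pos: [0.5247, 0.0625, 0.2296]
tool_rot: [179.9, -0.0, 83.8]
force: [0.2, 0.7, -0.2]
grip_width: 0.04
```

Call:
send_rows(
  steps=[
    [[0,0,0],[0,0,-0.12],0.04],
    [[0,0,0],[0,0,-0.24],0.04],
    [[0,0,0],[0,0,-0.36],0.04],
    [[0,0,0],[0,0,-0.37],0.04],
    [[0,0,0],[0,0,-0.37],0.04],
  ],
)

```text
time_s: 13.0
tool_pos: [0.5246, 0.0625, 0.2293]
tool_rot: [179.9, -0.0, 104.5]
force: [-0.5, -0.1, -0.0]
grip_width: 0.0401
```

Run:
```python
from h import *
import pickle
st()
env.read_camera('top');env.read_camera('top')
c=env.read_camera('wrist'); pickle.dump(c,open('w5.pkl','wb'));st()
crop(c,60,0,390,260,2,'pics/w5.png')
```

```text
t 13.0 bay [-0.015   0.0003  0.2293] [ 1.7994e+02 -1.0000e-02  1.0452e+02] F(bay) [-0.5  0.  -0. ] M [0.06 0.03 0.04] q7 96.3 w 0.0401
t 13.15 bay [-0.0151  0.0004  0.2289] [ 1.7997e+02 -1.0000e-02  1.0455e+02] F(bay) [-0.5 -0.3  0.1] M [0.07 0.01 0.04] q7 96.3 w 0.0403
```

View pics/w5.png

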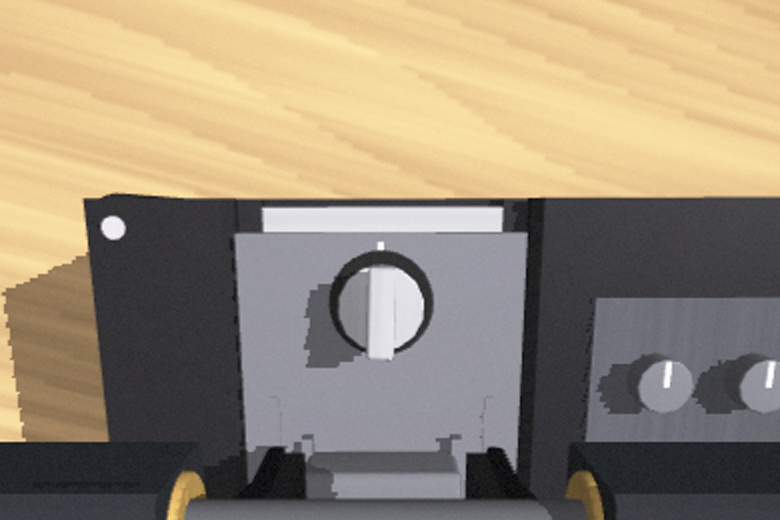

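The cover is flush in the bay, with the wing near (380,313) in 2x pixels pointing along cover x. Now to locate the wing.

Run:
```python
from h import *
import pickle
np.set_printoptions(precision=4,suppress=True)
c=pickle.load(open('w5.pkl','rb'))
crop(c,210,110,70,75,8,'pics/w5z.png')
g=lambda u,v,z: at(c,60+u/2,v/2,z)
a=(g(369,268,.17)+g(392,267,.17))/2;b=(g(393,358,.17)+g(367,359,.17))/2
d=b-a;m=(a+b)/2
print(np.linalg.norm(d),np.degrees(np.arctan2(d[1],d[0])),m,(m-bay)@e,(m-bay)@n)
L=g(235,234,.14);Rr=g(527,233,.14);m2=(L+Rr)/2;print('cover -x edge',(m2-bay)@e,(m2-bay)@n,np.linalg.norm(L-Rr))
k=g(381,302,.155);
w=bay-.0505*e
print(w); rel(np.r_[w[:2],.185],104.75)
```

```text
0.029466696728863644 14.131441255017974 [0.4905 0.053  0.17  ] -0.05041368801570531 -0.0002186442345872001
cover -x edge -0.07480165655388149 -6.401685941684814e-06 0.10391268824844628
[0.4903 0.0532 0.13  ]
now [0.5244 0.0625 0.2289] [179.97  -0.01 104.55] t 13.15 | shift [-0.0005 -0.0354  0.0438] turn [ 0.0005 -0.0001 -0.0034] |F [-0.4 -0.4  0.1] M [0.07 0.01 0.04] w 0.0403
```

View pics/w5z.png

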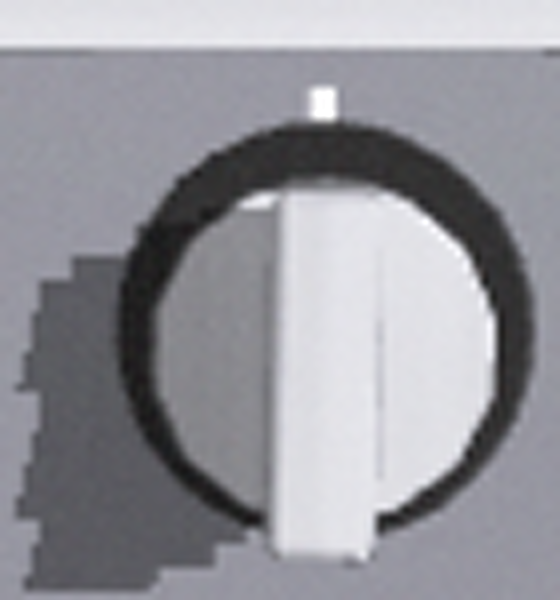

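Call:
send_rows(
  steps=[
    [[0,-0.018,0.01],[0,0,0],0.04],
    [[0,-0.035,0.022],[0,0,0],0.04],
    [[0,-0.035,0.04],[0,0,0],0.04],
    [[0,-0.035,0.044],[0,0,0],0.04],
    [[0,-0.035,0.044],[0,0,0],0.04],
  ],
)

```text
time_s: 13.57
tool_pos: [0.4897, 0.0536, 0.1837]
tool_rot: [-179.9, -0.0, 104.6]
force: [0.0, -0.1, 0.0]
grip_width: 0.0397
```

Call:
send_rows(
  steps=[
    [[0,0,0],[0,0,0],0.04],
    [[0,0,0],[0,0,0],0.04],
    [[0,0,0],[0,0,0],0.04],
    [[0,0,0],[0,0,0],0.04],
    [[0,0,0],[0,0,0],0.04],
  ],
)

```text
time_s: 13.98
tool_pos: [0.4909, 0.0537, 0.185]
tool_rot: [180.0, 0.0, 104.7]
force: [-0.2, -0.3, -0.4]
grip_width: 0.04
```

Run:
```python
from h import *
st(); rel([.4904,.0531,.157],104.4)
```

```text
t 13.98 bay [-0.0498  0.0004  0.185 ] [179.96   0.   104.68] F(bay) [-0.3 -0.3 -0.4] M [ 0.02 -0.01  0.02] q7 95.5 w 0.04
now [0.4909 0.0537 0.185 ] [179.96   0.   104.68] t 13.98 | shift [-0.0005 -0.0006  0.028 ] turn [0.0008 0.0001 0.0048] |F [-0.2 -0.3 -0.4] M [ 0.02 -0.01  0.02] w 0.04
```

Call:
send_rows(
  steps=[
    [[-0.0005,-0.0005,0.007],[0,0,0.004],0.04],
    [[-0.0005,-0.0005,0.014],[0,0,0.004],0.04],
    [[-0.0005,-0.0005,0.021],[0,0,0.004],0.04],
    [[-0.0005,-0.0005,0.027],[0,0,0.004],0.035],
    [[-0.0005,-0.0005,0.0275],[0,0,0.004],0.025],
  ],
  grip_force=25,
)

```text
time_s: 14.4
tool_pos: [0.4889, 0.0528, 0.1552]
tool_rot: [-179.8, 0.0, 104.5]
force: [-0.3, 0.2, -0.7]
grip_width: 0.0344
```

Call:
send_rows(
  steps=[
    [[0,0,0],[0,0,0],0.015],
    [[0,0,0],[0,0,0],0.004],
    [[0,0,0],[0,0,0],0.004],
    [[0,0,0],[0,0,0],0.004],
    [[0,0,0],[0,0,0],0.004],
  ],
)

```text
time_s: 14.82
tool_pos: [0.4904, 0.0527, 0.1574]
tool_rot: [180.0, 0.0, 104.4]
force: [0.5, -0.7, 0.6]
grip_width: 0.0089
```

Run:
```python
from h import *
st()
```

```text
t 14.82 bay [-0.0505 -0.0004  0.1574] [1.7996e+02 2.0000e-02 1.0444e+02] F(bay) [ 0.3 -0.8  0.6] M [-0.19 -0.05 -0.02] q7 96.0 w 0.0089
```

Wing gripped at 8.9 mm. Now a light press.

Call:
send_rows(
  steps=[
    [[0,0,0.0005],[0,0,0],0.004],
    [[0,0,0.001],[0,0,0],0.004],
    [[0,0,0.0015],[0,0,0],0.004],
    [[0,0,0.0015],[0,0,0],0.004],
    [[0,0,0.0015],[0,0,0],0.004],
  ],
)

```text
time_s: 15.23
tool_pos: [0.4904, 0.0528, 0.1559]
tool_rot: [180.0, 0.0, 104.4]
force: [0.1, -1.3, 4.5]
grip_width: 0.009
```

Run:
```python
from h import *
st()
```

```text
t 15.23 bay [-0.0505 -0.0004  0.1559] [1.7996e+02 2.0000e-02 1.0444e+02] F(bay) [-0.2 -1.2  4.5] M [-0.44  0.05 -0.03] q7 96.0 w 0.009
```

Call:
send_rows(
  steps=[
    [[0,0,0.0005],[0,0,0],0.004],
    [[0,0,0.001],[0,0,0],0.004],
    [[0,0,0.001],[0,0,0],0.004],
    [[0,0,0.001],[0,0,0],0.004],
    [[0,0,0.001],[0,0,0],0.004],
  ],
)

```text
time_s: 15.65
tool_pos: [0.4904, 0.0528, 0.1547]
tool_rot: [180.0, 0.0, 104.4]
force: [0.3, -2.8, 5.4]
grip_width: 0.0086
```

Run:
```python
from h import *
st()
```

```text
t 15.65 bay [-0.0505 -0.0004  0.1547] [1.7996e+02 2.0000e-02 1.0444e+02] F(bay) [-0.4 -2.8  5.4] M [-0.58 -0.14 -0.01] q7 96.0 w 0.0086
```

The 5.4 N matches the spring alone at 2.7 mm of press, so the bar has probably entered the slot already. I'll turn clockwise to centre it and watch the torque.

Call:
send_rows(
  steps=[
    [[0,0,0],[0,0,0.02],0.004],
    [[0,0,0],[0,0,0.04],0.004],
    [[0,0,0],[0,0,0.06],0.004],
    [[0,0,0],[0,0,0.08],0.004],
    [[0,0,0],[0,0,0.1],0.004],
  ],
)

```text
time_s: 16.07
tool_pos: [0.4904, 0.0528, 0.1547]
tool_rot: [180.0, 0.0, 98.6]
force: [2.0, -3.5, 5.0]
grip_width: 0.0086
```

Run:
```python
from h import *
st()
```

```text
t 16.07 bay [-0.0505 -0.0003  0.1547] [1.7996e+02 2.0000e-02 9.8590e+01] F(bay) [ 1.  -3.9  5. ] M [-0.75 -0.33 -0.03] q7 90.2 w 0.0086
```

Call:
send_rows(
  steps=[
    [[-0.0005,0,0.0005],[0,0,0.02],0.004],
    [[-0.0005,0,0.001],[0,0,0.03],0.004],
    [[-0.0005,0,0.0015],[0,0,0.03],0.004],
    [[-0.0005,0,0.002],[0,0,0.03],0.004],
    [[-0.0005,0,0.002],[0,0,0.03],0.004],
  ],
)

```text
time_s: 16.48
tool_pos: [0.4904, 0.0528, 0.1527]
tool_rot: [180.0, -0.0, 96.9]
force: [0.6, -2.8, 4.8]
grip_width: 0.0086
```

Run:
```python
from h import *
st()
```

```text
t 16.48 bay [-0.0505 -0.0004  0.1527] [ 1.7996e+02 -2.0000e-02  9.6950e+01] F(bay) [-0.1 -2.9  4.8] M [-0.57 -0.19 -0.  ] q7 88.6 w 0.0086
```

The tool tip is now below the original flange height, so the bar is through the slot opening. I'll press further down in steps.

Call:
send_rows(
  steps=[
    [[-0.0003,0,0.001],[0,0,0],0.004],
    [[-0.0003,0,0.002],[0,0,0],0.004],
    [[-0.0003,0,0.003],[0,0,0],0.004],
    [[-0.0003,0,0.0035],[0,0,0],0.004],
    [[-0.0003,0,0.0035],[0,0,0],0.004],
  ],
)

```text
time_s: 16.9
tool_pos: [0.4904, 0.0528, 0.1494]
tool_rot: [180.0, -0.0, 97.0]
force: [0.9, -2.5, 7.6]
grip_width: 0.0087
```

Run:
```python
from h import *
st()
```

```text
t 16.9 bay [-0.0505 -0.0004  0.1494] [ 1.7996e+02 -5.0000e-02  9.6960e+01] F(bay) [ 0.2 -2.6  7.6] M [-0.49 -0.14 -0.03] q7 88.8 w 0.0087
```

Call:
send_rows(
  steps=[
    [[0,0,0.001],[0,0,0],0.004],
    [[0,0,0.002],[0,0,0],0.004],
    [[0,0,0.003],[0,0,0],0.004],
    [[0,0,0.0035],[0,0,0],0.004],
    [[0,0,0.0035],[0,0,0],0.004],
  ],
)

```text
time_s: 17.32
tool_pos: [0.4905, 0.0528, 0.1462]
tool_rot: [180.0, -0.1, 97.0]
force: [0.6, -2.4, 8.7]
grip_width: 0.0086
```

Run:
```python
from h import *
st()
```

```text
t 17.32 bay [-0.0505 -0.0004  0.1462] [ 1.7996e+02 -5.0000e-02  9.6950e+01] F(bay) [-0.  -2.4  8.7] M [-0.48  0.06  0.01] q7 88.9 w 0.0086
```

Press is 11.2 mm at 8.7 N, so the bar is below the disc. Now the quarter turn, starting slowly.

Call:
send_rows(
  steps=[
    [[-0.0003,0,0.0004],[0,0,0],0.004],
    [[-0.0003,0,0.0004],[0,0,0.05],0.004],
    [[-0.0003,0,0.0004],[0,0,0.1],0.004],
    [[-0.0003,0,0.0004],[0,0,0.16],0.004],
    [[-0.0003,0,0.0004],[0,0,0.22],0.004],
  ],
)

```text
time_s: 17.73
tool_pos: [0.4905, 0.0527, 0.1459]
tool_rot: [180.0, -0.1, 84.2]
force: [0.1, -2.0, 9.2]
grip_width: 0.0088
```

Run:
```python
from h import *
st()
```

```text
t 17.73 bay [-0.0505 -0.0005  0.1459] [ 1.7997e+02 -8.0000e-02  8.4190e+01] F(bay) [-0.4 -1.9  9.2] M [-0.44  0.08 -0.  ] q7 76.2 w 0.0088
```

Torque stays at zero, so the bar is clear under the socket. 1.35 rad to go.

Call:
send_rows(
  steps=[
    [[0,0,0],[0,0,0.1],0.004],
    [[0,0,0],[0,0,0.2],0.004],
    [[0,0,0],[0,0,0.3],0.004],
    [[0,0,0],[0,0,0.4],0.004],
    [[0,0,0],[0,0,0.5],0.004],
  ],
)

```text
time_s: 18.15
tool_pos: [0.4905, 0.0526, 0.1459]
tool_rot: [-180.0, -0.1, 55.4]
force: [0.1, -2.5, 8.7]
grip_width: 0.0087
```

Call:
send_rows(
  steps=[
    [[0,0,0],[0,0,0.1],0.004],
    [[0,0,0],[0,0,0.2],0.004],
    [[0,0,0],[0,0,0.3],0.004],
    [[0,0,0],[0,0,0.4],0.004],
    [[0,0,0],[0,0,0.5],0.004],
  ],
)

```text
time_s: 18.57
tool_pos: [0.4904, 0.0525, 0.1459]
tool_rot: [-180.0, -0.0, 26.8]
force: [-1.1, -3.0, 8.7]
grip_width: 0.0085
```

Run:
```python
from h import *
st()
```

```text
t 18.57 bay [-0.0506 -0.0006  0.1459] [-1.7996e+02 -4.0000e-02  2.6780e+01] F(bay) [-1.8 -2.6  8.7] M [-0.63  0.13  0.03] q7 18.8 w 0.0085
```

Call:
send_rows(
  steps=[
    [[0,0,0],[0,0,0.09],0.004],
    [[0,0,0],[0,0,0.18],0.004],
    [[0,0,0],[0,0,0.27],0.004],
    [[0,0,0],[0,0,0.345],0.004],
    [[0,0,0],[0,0,0.345],0.004],
  ],
)

```text
time_s: 18.98
tool_pos: [0.4903, 0.0524, 0.1458]
tool_rot: [-179.9, -0.0, 7.1]
force: [-0.8, -3.3, 9.3]
grip_width: 0.0088
```

Run:
```python
from h import *
st()
```

```text
t 18.98 bay [-0.0507 -0.0007  0.1458] [-1.7995e+02 -2.0000e-02  7.1000e+00] F(bay) [-1.6 -3.   9.3] M [-0.68  0.2   0.02] q7 -0.9 w 0.0088
```

Now I'll ease up while still holding the wing, to feel for the catch (expected at TCP about 0.1489).

Call:
send_rows(
  steps=[
    [[0,0,-0.001],[0,0,0],0.004],
    [[0,0,-0.002],[0,0,0],0.004],
    [[0,0,-0.003],[0,0,0],0.004],
    [[0,0,-0.0035],[0,0,0],0.004],
    [[0,0,-0.0035],[0,0,0],0.004],
  ],
)

```text
time_s: 19.4
tool_pos: [0.4903, 0.0525, 0.1489]
tool_rot: [-180.0, -0.0, 7.3]
force: [-0.2, -1.3, 6.9]
grip_width: 0.009
```

Run:
```python
from h import *
st()
```

```text
t 19.4 bay [-0.0507 -0.0007  0.1489] [-1.7996e+02 -2.0000e-02  7.3000e+00] F(bay) [-0.6 -1.2  6.9] M [-0.6   0.02  0.02] q7 -0.8 w 0.009
```

Call:
send_rows(
  steps=[
    [[0,0,-0.0005],[0,0,0],0.004],
    [[0,0,-0.001],[0,0,0],0.004],
    [[0,0,-0.0015],[0,0,0],0.004],
    [[0,0,-0.0015],[0,0,0],0.004],
    [[0,0,-0.0015],[0,0,0],0.004],
  ],
)

```text
time_s: 19.82
tool_pos: [0.4901, 0.0524, 0.1492]
tool_rot: [-180.0, 0.0, 7.3]
force: [4.5, 0.6, -7.9]
grip_width: 0.0085
```

Run:
```python
from h import *
st()
```

```text
t 19.82 bay [-0.0509 -0.0007  0.1492] [-1.7999e+02  1.0000e-02  7.3400e+00] F(bay) [ 4.5 -0.5 -7.9] M [-0.12 -1.22 -0.04] q7 -0.8 w 0.0085
```

It holds: an 8 N upward pull can't raise it past the catch height. I'll ease back, release and lift.

Call:
send_rows(
  steps=[
    [[0,0,0.001],[0,0,0],0.004],
    [[0,0,0.0012],[0,0,0],0.004],
    [[0,0,0.0012],[0,0,0],0.015],
    [[0,0,0.0012],[0,0,0],0.03],
    [[0,0,0.0012],[0,0,0],0.035],
  ],
)

```text
time_s: 20.23
tool_pos: [0.4893, 0.0522, 0.1487]
tool_rot: [-180.0, 0.1, 7.3]
force: [0.2, 1.0, -0.3]
grip_width: 0.0208
```

Call:
send_rows(
  steps=[
    [[0,0,0],[0,0,0],0.035],
    [[0,0,-0.005],[0,0,0],0.035],
    [[0,0,-0.02],[0,0,0],0.035],
    [[0,0,-0.05],[0,0,0],0.035],
    [[0,0,-0.08],[0,0,0],0.035],
  ],
)

```text
time_s: 20.65
tool_pos: [0.4891, 0.0517, 0.2294]
tool_rot: [180.0, 0.2, 7.3]
force: [0.2, 0.8, -0.2]
grip_width: 0.035
```

Call:
send_rows(
  steps=[
    [[0,0.01,0],[0,0,0],0.035],
    [[0,0.03,0],[0,0,0],0.035],
    [[0,0.05,0],[0,0,0],0.035],
    [[0,0.06,0],[0,0,0],0.035],
    [[0,0.06,0],[0,0,0],0.035],
  ],
)

```text
time_s: 21.07
tool_pos: [0.4979, -0.0104, 0.2291]
tool_rot: [180.0, -0.0, 7.1]
force: [-0.0, 0.6, 0.5]
grip_width: 0.0348
```

Run:
```python
from h import *
import pickle
st()
env.read_camera('top');t=env.read_camera('top')
c=env.read_camera('wrist'); pickle.dump((c,t),open('w6.pkl','wb'));st()
crop(c,60,0,390,260,2,'pics/w6.png'); crop(t,100,60,300,200,2.6,'pics/t6.png')
```

```text
t 21.07 bay [-0.0593 -0.0634  0.2291] [ 1.7997e+02 -1.0000e-02  7.0700e+00] F(bay) [0.1 0.6 0.5] M [-0.07 -0.02  0.02] q7 4.7 w 0.0348
t 21.22 bay [-0.0585 -0.0594  0.2288] [-1.7995e+02  2.0000e-02  7.3900e+00] F(bay) [0.2 0.9 0. ] M [-0.01  0.04  0.03] q7 4.6 w 0.0347
```

View pics/w6.png

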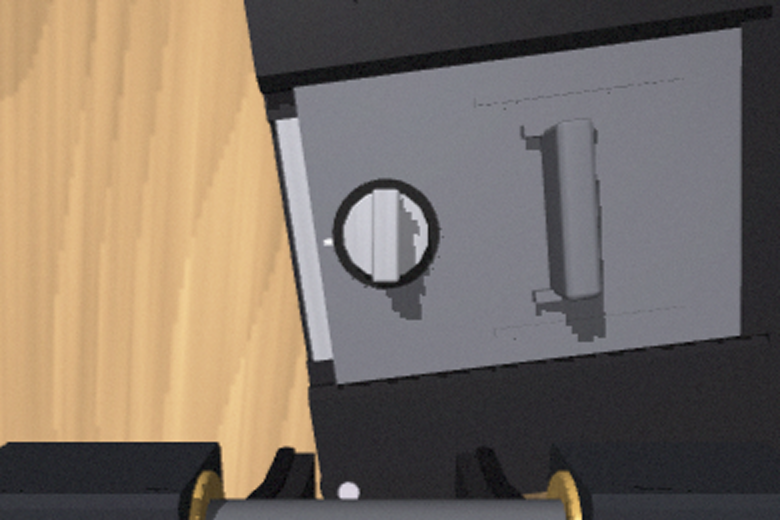

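View pics/t6.png

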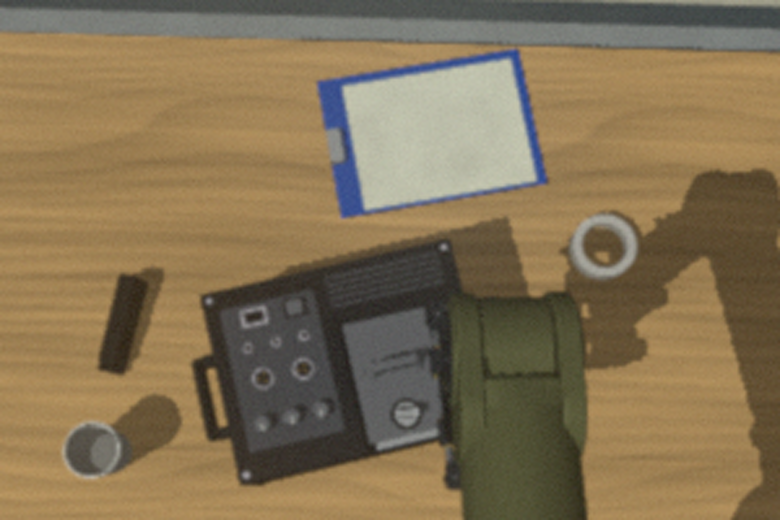

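The wrist picture shows the cover flush against the lip edge (column 742). The wing, at (386,235), sits low and a quarter turn from the slot. In the top picture the cup, tape and stapler haven't moved. I'm handing in.

Run:
```python
from h import *
import pickle
c,t=pickle.load(open('w6.pkl','rb'))
g=lambda u,v,z: at(c,60+u/2,v/2,z)
m=np.mean([g(375,190,.1615),g(397,189,.1615),g(397,281,.1615),g(373,282,.1615)],0);print((m-bay)@e,(m-bay)@n)
L=g(294,88,.14);Q=g(338,383,.14);print([(((L+Q)/2)-bay)@v for v in(e,n)])
print(env.sign_off())
```

```text
-0.05038822913200099 -7.091824096342142e-05
[np.float64(-0.07495163340320989), np.float64(5.9052206392007756e-05)]
the job is handed in; nothing more can be done
None
```

The battery cover is fitted and its fastener is caught. I handed the job in at about 21 s of the 72 s.

**Cover:** I laid it in the bay with only a few newtons of contact. It slid along +x to a hard stop against the lip, with a peak push of about 16 N. The last camera check put its -x edge at -74.95 mm from point bay (-75 expected) and centred within 0.1 mm.

**Fastener:**
- **Into the slot:** The bar entered the slot almost at once under a light press of about 5 N, because the slot was only about 8° clockwise. I turned it clockwise to the slot's measured angle.
- **Pressed and turned:** I pressed it 11.5 mm down, with readings of about 9 N that matched the spring. It then turned a further 90° clockwise with no measurable torque.
- **Caught:** It rose to the catch height, and a gentle upward pull of about 8 N with the gripper could not raise it further. After release, the wing was still a quarter turn from the slot.

**Disagreement:** The hard stop came 0.6 mm short of the expected rib position (11.4 mm against 12 mm). That is within the 2 mm calibration, and the camera check agrees that the cover is fully home.

The cup, tape and stapler were not touched, and the arm was clear of everything at hand-in.

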